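# Blow off the length gauge, then draw its telescoping arm to the rider and hold it

## Task

At this cigar rolling bench, first clear the dust off the length gauge: squeeze the trigger of the stand-mounted air gun fully in against its grip, then let go of it so that it springs back. Then pinch the head of the gauge's telescoping arm so that its lock button is squeezed in, draw the arm out along the scale until its index finger is level with the pointed tip of the brass rider on the scale, and finish while holding it there at rest, button still squeezed (a spring pulls the arm back in). Leave the gum pot, flat knife and cigar mould where they are.

Things in the scene. Friction and masses are not known exactly. Their poses are not given: they have to be found in the camera images.
- gauge: Fixed length gauge: aluminium bed (x -42..92, y -240..180, 14 mm high), a 28 mm square steel tube along y (axis at x 0, 45 mm high) from whose +y end the telescoping arm comes out. Origin on the bench under the arm's axis, z up. The arm extends to gauge +y. A pale scale strip with ticks every 10 mm lies on the bed along its +x side.
- gauge_arm (a joint): Extension of the arm in m: 0 fully in (start, locked), grows as it is drawn out along gauge +y, to 0.15. Locked at 0 (up to 3 mm play) while the button is out. A spring pulls it in, 2.2 N at 0, 4.5 N at 0.15; friction about 1 N. It locks nowhere else: let go, it runs back in.
- gauge_button (a joint): Travel of the lock button in m: 0 out (locked), 0.006 fully squeezed in; the arm is free from about 0.005. It moves along gauge -x; its spring takes 2 N at first, 5 N fully in. Springs out when let go.
- head_grip (a point): Middle of the pinch on the arm's head, 74 mm up; moves with the arm. Head: dark upright steel block at the arm's outer end, 24 (gauge x) x 34 mm (gauge y), from 30 to 96 mm up. Pinch head and lock button together along gauge x, 32 mm wide with the button out, 26 mm squeezed; this point is the middle of the squeezed width, 13 mm from each face. The head cannot give sideways.
- index_tip (a point): Tip of the arm's index finger, a thin dark steel bar 3 mm wide at its tip that points from the foot of the head to gauge +x, 34 mm above the bench; moves with the arm.
- rider_tip (a point): Tip of the brass rider's point, facing the arm (gauge -x). Rider: 18 x 18 x 16 mm block fixed on the scale, its thin point 26 mm up. When the arm is set, index_tip and rider_tip have the same gauge y (they are then 2 mm apart in gauge x, 8 mm in height); the arm must come out 55 to 120 mm for that.
- air_gun: Grey blow-off air gun, fixed upside down on a stand (foot 85 x 75 mm) off the +y end of the gauge. Origin on the bench under the grip, z up. Barrel 58 mm up along y, nozzle to gun -y (roughly gauge -y), its tip 82 mm from the origin. The fixed grip stands upright on the barrel, 24 (x) x 26 mm (y), up to 160 mm; an air nipple 14 mm wide on it ends at 170 mm.
- trigger (a joint): Angle of the trigger in rad: 0 released, 0.28 fully squeezed. Flat steel lever 18 mm wide, 7 thick, 68 long on the grip's gun -y side, hinged at its lower end 74 mm up, leaning away from the grip; it is squeezed towards gun +y. Takes about 3 N at first, 7 N fully in, 55 mm above the hinge; springs back.
- gun_grip (a point): Middle of the squeeze on grip and trigger, 128 mm up. Squeeze along gun y: about 50 mm wide over lever and grip released, 35 mm squeezed. This point is the middle of the squeezed width, 17.5 mm from each outer face; the released lever's outer face is about 33 mm from it, to gun -y.
- trigger_pad (a point): Point on the outer face of the trigger lever, 55 mm from its hinge; moves with it.
- gum_pot: Bystander: open blue-green cup, 66 mm across, 50 mm high, loose; origin under its centre.
- flat_knife: Bystander: flat half-moon steel leaf knife 85 x 130 mm, 4 mm thick, with a round wooden bar 14 mm high along its straight back, loose; origin under its middle.
- cigar_mould: Bystander: dark wooden cigar mould 80 x 170 x 30 mm with five cigars in it (to 38 mm), loose; origin under its centre.
- button_face (a point): Middle of the lock button's outer face, 76 mm up; moves with it. Grey paddle, 26 mm (gauge y) x 30 mm (z), standing 8 mm out of the head's +x face when out, 2 mm when in. From it a thin hook reaches back to 34 mm on the tube side (gauge -y) of the head's centre, at 74 mm up, beside a dark keeper on the tube, 77 mm high.

How it is judged:
By the outcome, as a careful person would: the job done as asked, in the order asked, and still so for the second after the job is handed in, while the arm keeps its last pose, push and grip.
It also fails if it takes over 38 s, if anything falls off the work surface, if the arm or the gripper's body presses on something with over 40 N, if the wrist force passes 120 N, or if a joint passes its speed limit or range.

## Robot

A 6-joint arm with a two-finger parallel gripper is mounted at the origin on the work surface. World frame = base frame: x ahead of the robot, y to its left, z up, the work surface at z = 0. Lengths are in mm, angles in degrees, forces in N, time in s.
With the tool pointing down it reaches from about 425 to 925 mm from the base axis. Payload 12.5 kg.
Tool frame: the origin (TCP) lies on the front face of the gripper's body, between the roots of the fingers; the fingertips stand 73 mm ahead of it and the grasp point (between the pads) lies 54 mm ahead of it; z points along the fingers, y is the line along which they close (so a half turn about z gives the same grasp; the last joint's range is limited). The gripper opens to 85 mm and grips with 20 to 120 N. Pads are 22 mm wide; open, the fingers measure 114 mm over their backs; the gripper's body (76 mm by 85 mm) begins 54 mm behind the grasp point. The pads swing forward as they close: fully open they stand 13 mm farther back than shut.
Start: joints at [-76.582, 28.126, 89.318, -0, 62.55, -6.05], TCP at [208.333, -589.266, 303.927] pointing down, gripper open.
Joint ranges: [-177.58, 177.58], [-47.91, 125.51], [2.72, 160], [-65.01, 245.01], [3.68, 167.84], [-153.87, 153.87]. Speed limits (degrees/s): [127.2, 127.2, 159.86, 180, 180, 180].

## Interface

Orientations are given as [roll, pitch, yaw] about the fixed x, y, z axes, in that order (R = Rz(yaw) Ry(pitch) Rx(roll)).
In Python, from bench import readout, get_image, get_calibration, ticket gives the robot as it stands. The module is installed in compiled form; this text tells all that it offers.
- The arm moves only by the shell command python3 -m handwheel 'ROWS' [OPENING] [FORCE]. ROWS is JSON, a list of rows, each a list of 2 entries, a list of its own where there are three numbers: the shift along the tool's x, y, z in cm, then the turn about the tool's z in rad. A call has 1 to 5 rows; each row shifts and turns the commanded pose from where the row before left it, along the tool's axes as they then stand; what a row does not reach is not made up. A row lasts 1/8 s, in which the tool goes at most 62.5 mm and 10.7 degrees, less where a joint would pass 70% of its speed; a pose out of reach is approached as far as the arm can. A call with a gripper value outside its range is refused whole. OPENING is the finger opening in cm, from 0 to 8.54, set as the call begins (- or left out, the last holds). The fingers move at their own pace and stop on an object; FORCE is the grip in N (left out, the last holds). Time passes only in rows, so rows that do not move let the fingers close. It gives the time, the measured TCP pose, the force, the opening and the grip force at its end, in the units of the state.
- readout.state(): the state, without advancing time (a new reading comes with each control period).
- get_image(name): name is "scene" or "side" or "wrist"; returns (picture, depth): 480x640x3 uint8, red, green, blue; 480x640 float32, mm along the optical axis (not along the pixel's ray), 0 where there is no reading.
- get_calibration(name): a dict with "camera_matrix" (3x3 intrinsics, pixels), "rvec" (rotation vector, rad) and "tvec" (3), from world to camera coordinates, as OpenCV has them. Camera axes: x right, y down, z forward; pixel columns grow to the right and rows downward; lengths in mm; the calibration is good to about 2 mm. The wrist camera is an equidistant fisheye: a pixel r from the principal point sees the ray r / f radians off the axis. A picture is of the moment at which its call begins: read the wrist's pose just before it. get_calibration takes no time and is no camera call; for the wrist camera it gives the pose at the moment of the call.
- ticket.sign_off(): hands the job in; it is judged then, once.
The state is a dict: "clock": time; "qpos": joint angles; "joint_vel": joint speeds; "joint_torque": joint torques, N m; "eef_pos": TCP position; "tool_rot": TCP orientation; "contact_force": force on the tool from outside, world axes, zero at the start; "ft_torque": the same for the moment, N m; "opening": finger opening in mm; "finger_force": force on a finger pad.
Only numpy, scipy, OpenCV 4.12 (cv2) and the standard library are available. Lean on these libraries where they do the work, as an engineer would, in place of code of your own. Each camera call takes 0.05 s, during which the arm holds its last target. There are 200 camera calls.

## Working session

There is one attempt and no reset: what is moved stays moved. The work goes in short steps, Python scripts to look and compute and a shell command to move; the robot and the scene stay as the last step left them, time stands still between calls to the robot, and variables do not carry over. Pictures are saved under pics/ and viewed, at most 10 in all, crops included, and the job is handed in when it is done.

```bash
mkdir -p pics
cat > h.py <<'E'
import numpy as np, cv2
from bench import readout, get_image, get_calibration
def cal(n):
    c=get_calibration(n);K=np.array(c["camera_matrix"],float);R=cv2.Rodrigues(np.array(c["rvec"],float))[0];t=np.array(c["tvec"],float).ravel()
    return K,R,t
def cloud(n,depth):
    K,R,t=cal(n);v,u=np.mgrid[:480,:640]
    P=np.stack([(u-K[0,2])/K[0,0]*depth,(v-K[1,2])/K[1,1]*depth,depth],-1)
    return (P-t)@R
def ray(n,u,v,z):
    K,R,t=cal(n);d=R.T@np.array([(u-K[0,2])/K[0,0],(v-K[1,2])/K[1,1],1]);C=-R.T@t
    return C+d*(z-C[2])/d[2]
def proj(n,P):
    K,R,t=cal(n);p=K@(R@np.asarray(P,float)+t);return p[:2]/p[2]
E
python3 - <<'E'
from h import *
for n in ["scene","side"]:
    i,d=get_image(n);cv2.imwrite(f"pics/{n}0.png",i[:,:,::-1]);np.savez(f"{n}0.npz",i=i,d=d)
    K,R,t=cal(n);print(n,-R.T@t,R[2],K[0,0])
print(readout.state())
E
```

```text
scene [1201.90259657 -114.25176816  788.16359462] [-0.64648415  0.10041474 -0.75629037] 462.2009314460394
side [ 494.23683471 -615.37263464  710.14963072] [ 0.15262984  0.68491586 -0.71245659] 526.8791776434865
{'clock': 0.1, 'qpos': array([-7.65808229e+01,  2.81598708e+01,  8.93446747e+01,  8.76514398e-04,
        6.25511877e+01, -6.05126501e+00]), 'joint_vel': array([-0.0214318 , -0.15185247, -0.0770142 ,  0.02676039, -0.02078841,
        0.04006577]), 'joint_torque': array([ 1.09826942e-03, -6.19447374e+01, -2.62027216e+01, -1.04986516e-04,
        2.93499346e-03,  9.82188283e-06]), 'eef_pos': array([ 208.31250334, -589.13551274,  303.40684771]), 'tool_rot': array([-1.79944659e+02, -6.64840668e-03,  1.94700345e+01]), 'contact_force': array([-0.35327881,  0.49755323,  0.23740027]), 'ft_torque': array([ 0.06239084, -0.01512656, -0.0324229 ]), 'finger_force': 0.0, 'opening': 85.35083145195745}
```

View pics/scene0.png

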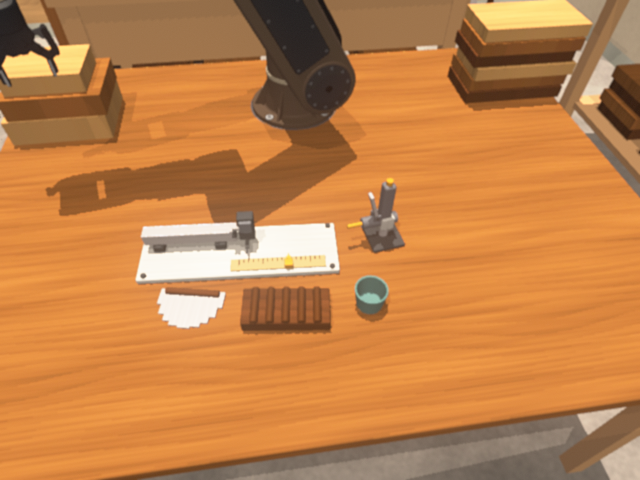

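View pics/side0.png

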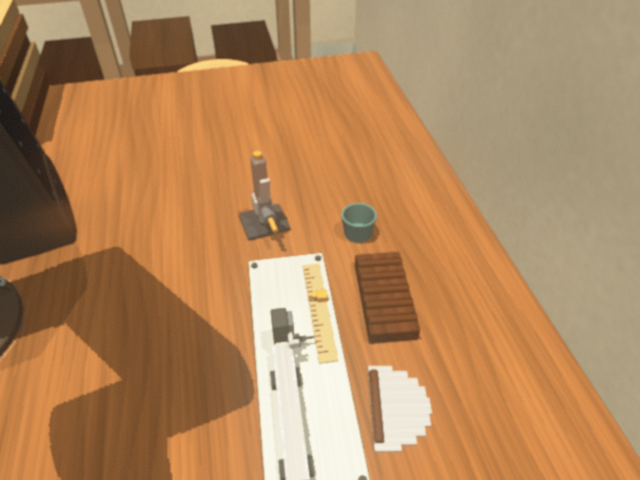

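Scene view: gauge bed spans (138–340, 222–282), with its head at (246,225) and the rider at (289,261). The air gun is at (385,215), its foot at (383,235) and its nozzle at (350,225). In the side view the head is at (282,322), the rider at (318,295), the gun grip at (260,180) and the nozzle at (273,226).

Run:
```python
from h import *
for n in ["scene","side"]:
    f=np.load(f"{n}0.npz");i,d=f["i"],f["d"];P=cloud(n,d);ok=d>0
    hsv=cv2.cvtColor(i,cv2.COLOR_RGB2HSV);H,S,V=[hsv[...,k].astype(int) for k in range(3)]
    reg=ok&(P[...,0]>350)&(P[...,0]<800)&(P[...,1]>-450)&(P[...,1]<250)
    wood=reg&(abs(P[...,2])<300)
    z=P[...,2]
    print(n,"table z med",np.median(z[reg&(z<8)]))
    m=reg&(z>7)&(z<21)&(V>150)
    mm=np.zeros_like(m,np.uint8);mm[m]=1
    c,l,s,_=cv2.connectedComponentsWithStats(mm);k=1+np.argmax(s[1:,4]);q=P[l==k]
    r=cv2.minAreaRect(q[:,:2].astype(np.float32));print("bed",r,"z",np.median(q[:,2]));print(cv2.boxPoints(r))
    # gun: everything z>20 near gun
    g=reg&(z>50)&(P[...,1]>0)
    for a in range(50,180,10):
        b=g&(z>=a)&(z<a+10)
        if b.sum()>4: 
            q=P[b];print(a,b.sum(),"x",q[:,0].min().round(),q[:,0].max().round(),"y",q[:,1].min().round(),q[:,1].max().round(),np.median(q,0).round())
    # foot
    b=reg&(z>3)&(z<16)&(P[...,1]>20)&(V<110)&(S<120);q=P[b]
    if len(q): print("foot",cv2.minAreaRect(q[:,:2].astype(np.float32)))
    # brass
    b=reg&(H>15)&(H<28)&(S>150)&(V>170)&(z>18);q=P[b]
    for w in (q[q[:,2]<50],q[q[:,2]>50]):
        if len(w):print("brass",len(w),w.min(0).round(),w.max(0).round(),np.median(w,0).round())
    b=reg&(z>60)&(z<110)&(P[...,1]<0);q=P[b];print("head",len(q),q.min(0).round(),q.max(0).round())
    q=q[q[:,2]>90];print("top",len(q),np.median(q,0).round(1),cv2.minAreaRect(q[:,:2].astype(np.float32)))
s=np.load("scene0.npz")["i"];t=np.load("side0.npz")["i"]
a=cv2.resize(s[170:290,225:415],(800,505),interpolation=cv2.INTER_CUBIC);cv2.imwrite("pics/c1.png",a[:,:,::-1])
b=cv2.resize(t[140:370,230:370],(365,600),interpolation=cv2.INTER_CUBIC);cv2.imwrite("pics/c2.png",b[:,:,::-1])
```

```text
scene table z med -0.873685378800987
bed ((557.7085571289062, -179.88870239257812), (420.098388671875, 137.75735473632812), 86.20430755615234) z 13.231087345151392
[[ 475.07593  -384.91745 ]
 [ 612.5311   -394.03683 ]
 [ 640.3412     25.140045]
 [ 502.886      34.25943 ]]
50 152 x 546.0 752.0 y 40.0 164.0 [564.  99.  55.]
60 248 x 540.0 569.0 y 54.0 164.0 [560. 107.  66.]
70 113 x 539.0 566.0 y 87.0 159.0 [559. 122.  72.]
80 79 x 544.0 563.0 y 106.0 147.0 [559. 123.  84.]
90 58 x 540.0 563.0 y 106.0 146.0 [559. 125.  95.]
100 65 x 543.0 563.0 y 102.0 145.0 [559. 126. 105.]
110 64 x 541.0 564.0 y 99.0 147.0 [559. 126. 115.]
120 66 x 543.0 563.0 y 96.0 146.0 [559. 126. 125.]
130 84 x 544.0 564.0 y 93.0 146.0 [559. 122. 136.]
140 60 x 539.0 562.0 y 94.0 147.0 [559. 129. 145.]
150 93 x 540.0 562.0 y 121.0 147.0 [556. 130. 157.]
160 54 x 540.0 557.0 y 126.0 143.0 [551. 133. 168.]
foot ((641.4381103515625, 114.90213012695312), (90.68759155273438, 229.41879272460938), 74.60254669189453)
brass 75 [599. -87.  19.] [624. -72.  33.] [618. -79.  29.]
brass 97 [540.  53.  54.] [566. 141. 172.] [5
[... 793 characters left out ...]
1.0 y 97.0 137.0 [544. 102. 115.]
120 106 x 534.0 561.0 y 94.0 138.0 [548. 120. 125.]
130 116 x 535.0 562.0 y 91.0 135.0 [549. 119. 136.]
140 76 x 534.0 560.0 y 94.0 137.0 [548. 121. 145.]
150 121 x 535.0 560.0 y 119.0 144.0 [546. 124. 157.]
160 62 x 541.0 556.0 y 124.0 139.0 [547. 129. 167.]
foot ((632.236328125, 101.91815185546875), (74.93511962890625, 229.27496337890625), 74.80525970458984)
brass 71 [596. -91.  25.] [618. -76.  32.] [609. -83.  29.]
brass 102 [541.  51.  55.] [561. 139. 171.] [553.  76.  62.]
head 1093 [ 504. -377.   60.] [ 557. -145.   98.]
top 381 [ 533.4 -164.3   94.9] ((535.7982177734375, -162.1988983154297), (34.43817901611328, 31.369958877563477), 85.89749145507812)
```

View pics/c1.png

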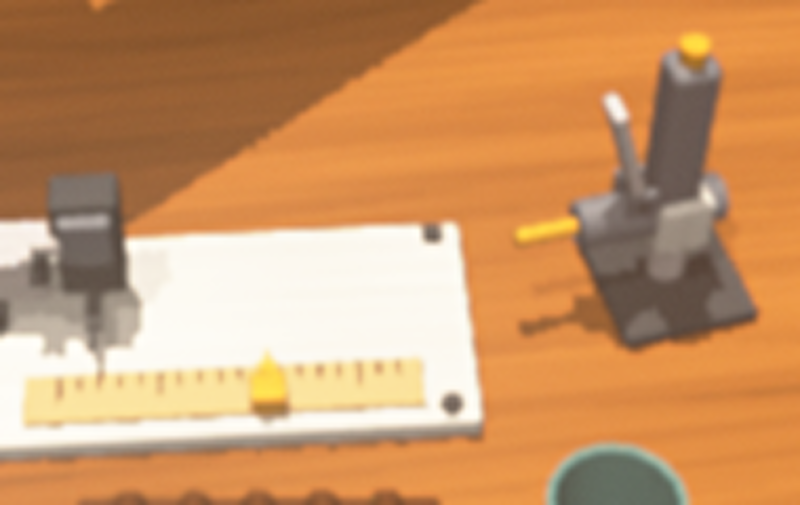

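View pics/c2.png

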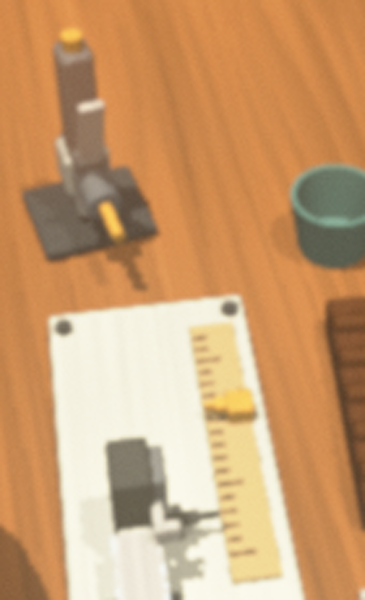

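The crops show the index finger's tip at (100,375) in the scene crop, the rider tip at (267,352), the nozzle tip at (517,236) and the trigger top at (612,100). Next I work out the gun's yaw and its grip point.

Run:
```python
from h import *
print("noz tip",ray("scene",347.8,226,58),ray("side",276.4,231.2,58))
print("rider",ray("scene",288.4,253.6,26),ray("side",308.6,296,26))
print("index",ray("scene",248.7,259,34),ray("side",315.2,337,34))
for n in ["scene","side"]:
    f=np.load(f"{n}0.npz");i,d=f["i"],f["d"];P=cloud(n,d)
    hsv=cv2.cvtColor(i,cv2.COLOR_RGB2HSV);H,S,V=[hsv[...,k].astype(int) for k in range(3)]
    g=(P[...,0]>500)&(P[...,0]<600)&(P[...,1]>30)&(P[...,1]<180)&(H>15)&(H<28)&(S>150)&(V>150)
    q=P[g&(P[...,2]>48)&(P[...,2]<70)];print(len(q),np.polyfit(q[:,1],q[:,0],1),q.mean(0))
    m=(g&(P[...,2]>160)).astype(np.uint8);v,u=np.nonzero(m);print("nipple",ray(n,u.mean(),v.mean(),168),P[m>0].mean(0))
    for y0 in range(50,95,8):
        w=q[(q[:,1]>y0)&(q[:,1]<y0+8)]
        if len(w):print(y0,w[:,0].min().round(1),w[:,0].max().round(1),w.mean(0).round(1))
    # barrel/grip top-face (z>155) rect
    z=P[...,2];b=(P[...,0]>500)&(P[...,0]<600)&(P[...,1]>80)&(P[...,1]<180)&(z>100)&(z<156)
    w=P[b&(P[...,1]>116)];print("grip rect",cv2.minAreaRect(w[:,:2].astype(np.float32)))
    w=P[b&(P[...,1]<116)&(z>125)];print("lever",w.min(0),w.max(0))
    b=(P[...,0]>480)&(P[...,0]<640)&(P[...,1]>50)&(P[...,1]<200)&(z>4)&(z<14)&(S<140)
    print("foot",b.sum(),cv2.minAreaRect(P[b][:,:2].astype(np.float32)))
```

```text
noz tip [559.98416817  54.70476203  58.        ] [560.10116824  50.8065001   58.        ]
rider [592.45198314 -76.74730698  26.        ] [590.77124892 -79.18668783  26.        ]
index [ 602.18386295 -159.72986385   34.        ] [ 583.43642818 -165.50585279   34.        ]
60 [-1.54847559e-01  5.70057636e+02] [559.40921071  68.76714796  60.25302225]
nipple [550.38188219 133.66794613 168.        ] [550.31611155 133.69121245 167.94621115]
50 556.5 564.5 [560.6  55.3  60.2]
58 555.5 565.9 [560.8  62.3  60.2]
66 557.0 563.1 [559.9  70.1  60.6]
74 553.3 560.6 [557.8  78.4  60.5]
82 546.3 559.5 [555.9  83.7  58.9]
grip rect ((555.2495727539062, 129.73497009277344), (31.076618194580078, 17.666160583496094), 57.76346206665039)
lever [545.03727783  93.28072138 125.35275459] [563.8531838  103.66682705 140.14602373]
foot 668 ((558.2794189453125, 139.77365112304688), (66.215576171875, 74.70802307128906), 7.323301315307617)
65 [-1.47027928e-01  5.65682286e+02] [555.84027633  66.939726    60.63420437]
nipple [546.96982361 130.77722276 168.        ] [546.97577896 130.82717401 167.96972627]
50 554.8 560.1 [557.5  54.5  60.2]
58 553.5 560.9 [556.7  62.1  60.7]
66 551.9 560.3 [555.1  70.1  60.1]
74 550.8 559.6 [554.5  77.   61.4]
82 551.9 555.7 [553.8  83.   61. ]
grip rect ((545.88916015625, 127.7591781616211), (23.481399536132812, 29.500825881958008), 69.7908935546875)
lever [543.39548903  91.16953341 125.00335758] [561.67677413  99.7637552  141.48951706]
foot 856 ((546.6058349609375, 136.411376953125), (85.27119445800781, 78.47710418701172), 7.960666656494141)
```

Gun yaw comes to about 8° by both the nozzle and the foot. Nipple to nozzle tip measures 81.5 mm against 82 given, so that checks. gun_grip is about (549.3, 127.7).

```bash
python3 -m handwheel '[[[0,0,0],0.1],[[0,0,0],0.1],[[4.6,-2.8,0],0],[[4.6,-2.8,0],0],[[4.6,-2.8,0],0]]' 8.54 40 && python3 -m handwheel '[[[4.6,-2.8,0],0],[[4.6,-2.8,0],0],[[4.6,-2.8,0],0],[[4.6,-2.8,0],0]]' && python3 -m handwheel '[[[1.44,-5.83,0],0],[[1.44,-5.83,0],0],[[1.44,-5.83,0],0],[[1.44,-5.83,0],0],[[0,0,0],0]]'
```

```text
clock: 0.72
eef_pos: [334.2, -485.7, 303.6]
tool_rot: [-180.0, 0.0, 8.0]
contact_force: [0.2, -1.2, 0.4]
opening: 85.1
finger_force: 0.0
clock: 1.23
eef_pos: [501.1, -349.0, 303.7]
tool_rot: [-180.0, 0.0, 8.0]
contact_force: [-0.3, -0.6, 0.2]
opening: 85.5
finger_force: 0.0
clock: 1.85
eef_pos: [524.4, -107.9, 303.9]
tool_rot: [-180.0, 0.0, 8.3]
contact_force: [0.4, 0.6, 0.3]
opening: 85.5
finger_force: 0.0
```

```bash
python3 -m handwheel '[[[1.44,-5.74,0],0],[[1.44,-5.74,0],0],[[1.44,-5.74,0],0],[[1.44,-5.74,0],0],[[0,0,0],0]]'
python3 - <<'E'
from h import *
i,d=get_image("wrist");cv2.imwrite("pics/w1.png",i[:,:,::-1])
K,R,t=cal("wrist")
C=-R.T@t;print(C,R[2])
def wp(P):
    p=R@np.array(P,float)+t;r=np.hypot(p[0],p[1]);th=np.arctan2(r,p[2]);return K[0,2]+K[0,0]*th*p[0]/r,K[1,2]+K[1,1]*th*p[1]/r
print(wp([548.7,132.2,170]),wp([560,51,58]),readout.state()["eef_pos"],readout.state()["tool_rot"])
E
```

```text
clock: 2.48
eef_pos: [549.7, 126.5, 303.5]
tool_rot: [-180.0, 0.0, 8.2]
contact_force: [0.4, -1.0, 0.7]
opening: 85.3
finger_force: 0.0
[627.8640893  135.43129958 372.66388632] [-0.30742076 -0.04512868 -0.95050296]
(np.float64(305.71004309834274), np.float64(259.53682235727103)) (np.float64(402.77300199457306), np.float64(213.69234851550425)) [549.57425031 124.76333682 303.4376004 ] [1.79983113e+02 3.67376429e-02 8.14865973e+00]
```

View pics/w1.png

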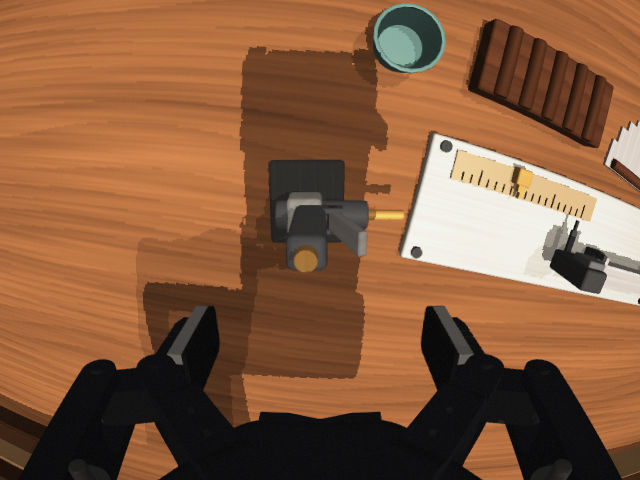

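The wrist view has the nipple at (306,261) against a predicted (306,260), and the nozzle tip at (404,215) against (403,214). Position confirmed, so I descend and squeeze.

```bash
python3 -m handwheel '[[[0,-0.15,4],0],[[0,0,4],0],[[0,0,4.1],0],[[0,0,0],0]]' && python3 -m handwheel '[[[0,0,0],0],[[0,0,0],0],[[0,0,0],0],[[0,0,0],0]]' 3.0 40
```

```text
clock: 3.02
eef_pos: [548.6, 123.7, 180.7]
tool_rot: [180.0, 0.3, 7.9]
contact_force: [0.6, -0.2, 1.1]
opening: 85.4
finger_force: 0.0
clock: 3.52
eef_pos: [549.2, 130.2, 186.1]
tool_rot: [-179.7, -0.3, 8.0]
contact_force: [-8.5, 42.8, 21.6]
opening: 34.5
finger_force: 38.2
```

```bash
python3 -m handwheel '[[[0,-0.3,0],0],[[0,0,0],0],[[0,0,0],0]]' - 40
python3 - <<'E'
from h import *
i,d=get_image("wrist");j,_=get_image("scene")
a=i[120:480,130:530];b=cv2.resize(j[160:260,320:440],(400,333),interpolation=cv2.INTER_CUBIC)
o=np.zeros((360,800,3),np.uint8);o[:,:400]=a;o[:333,400:]=b;cv2.imwrite("pics/w2.png",o[:,:,::-1])
s=readout.state();print(s["eef_pos"],s["contact_force"],s["opening"],s["finger_force"],s["tool_rot"])
E
```

```text
clock: 3.9
eef_pos: [549.1, 130.8, 186.2]
tool_rot: [-179.9, -0.3, 8.0]
contact_force: [-7.1, 18.8, 24.0]
opening: 33.9
finger_force: 44.1
[549.12757082 130.72995691 186.231674  ] [-7.21721242 18.6155653  23.69823919] 33.62347131144594 44.12706792354584 [-179.86244593   -0.28161483    8.04510818]
```

View pics/w2.png

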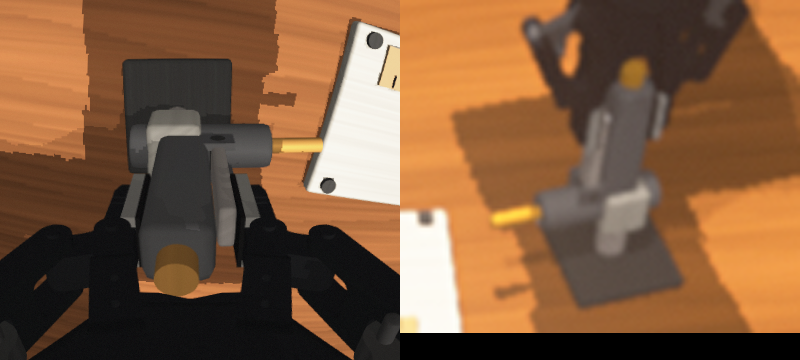

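Trigger is squeezed: opening is 33.6 mm against about 35 mm expected, and the lever lies nearly along the grip. Now I release it.

```bash
python3 -m handwheel '[[[0,0,0],0],[[0,0,0],0],[[0,0,0],0],[[0,0,0],0],[[0,0,0],0]]' 8.54 && python3 -m handwheel '[[[0,0,-4],0],[[0,0,-4.5],0],[[0,0,-3],0],[[0,0,0],-0.17],[[0,0,0],-0.17]]'; python3 -m handwheel '[[[0,0,0],-0.17],[[0,0,0],-0.17],[[0,0,0],-0.17],[[0,0,0],-0.17],[[0,0,0],-0.17]]' ; python3 -m handwheel '[[[0,0,0],-0.175],[[0,0,0],0]]'
python3 - <<'E'
from h import *
i,d=get_image("scene");P=cloud("scene",d);z=P[...,2]
for n in ("scene","side"):
  i,d=get_image(n);P=cloud(n,d);z=P[...,2];b=(P[...,0]>500)&(P[...,0]<600)&(P[...,1]>80)&(P[...,1]<116)&(z>125)&(z<145);print(n,P[b].min(0),P[b].max(0))
s=readout.state();print(s["eef_pos"],s["tool_rot"],s["qpos"])
E
```

```text
clock: 4.62
eef_pos: [548.9, 128.4, 182.8]
tool_rot: [180.0, 0.0, 8.0]
contact_force: [-0.4, -0.6, -0.7]
opening: 85.3
finger_force: 0.0
clock: 5.25
eef_pos: [548.8, 128.5, 298.3]
tool_rot: [180.0, -0.0, 27.8]
contact_force: [-0.6, -0.9, 0.1]
opening: 85.5
finger_force: 0.0
clock: 5.88
eef_pos: [548.8, 128.5, 297.8]
tool_rot: [-180.0, 0.0, 76.5]
contact_force: [0.3, 0.7, -0.4]
opening: 85.2
finger_force: 0.0
clock: 6.12
eef_pos: [548.8, 128.5, 297.8]
tool_rot: [-180.0, 0.0, 86.2]
contact_force: [-1.4, -0.8, 1.8]
opening: 85.1
finger_force: 0.0
scene [545.26367464  94.07359539 126.70258309] [563.31181052 104.03311549 140.6194332 ]
side [543.326881    91.43409728 125.49827421] [561.62136526  99.49736672 140.53433577]
[548.82056457 128.46963736 297.8250281 ] [-1.79994223e+02  6.02846927e-03  8.60164546e+01] [ 6.46224595e+00  2.35131413e+01  9.84876423e+01 -5.75530821e-03
  5.80059912e+01  1.04488413e+01]
```

```bash
python3 -m handwheel '[[[-5.8,0.08,0],0],[[-5.8,0.08,0],0],[[-5.8,0.08,0],0],[[-5.8,0.08,0],0],[[-5.8,0.09,0],0]]' && python3 -m handwheel '[[[0,0,4],0],[[0,0,4],0],[[0,0,0],0],[[0,0,0],0]]'
python3 - <<'E'
from h import *
i,d=get_image("wrist");cv2.imwrite("pics/w3.png",i[:,:,::-1]);np.savez("w3.npz",i=i,d=d)
K,R,t=cal("wrist")
def wp(P):
    p=R@np.array(P,float)+t;r=np.hypot(p[0],p[1]);th=np.arctan2(r,p[2]);return np.round([K[0,2]+K[0,0]*th*p[0]/r,K[1,2]+K[1,1]*th*p[1]/r],1)
gx=np.array([.998,-.066,0]);gy=np.array([.066,.998,0]);h=np.array([532.8,-161.2,96])
print([wp(h+a*gx+b*gy) for a,b in ((-12,17),(12,17),(-12,-17),(12,-17))],wp([591.6,-78,26]),readout.state()["eef_pos"],readout.state()["tool_rot"])
E
```

```text
clock: 6.9
eef_pos: [533.5, -163.0, 298.0]
tool_rot: [180.0, 0.0, 86.1]
contact_force: [0.5, 0.1, 0.5]
opening: 85.0
finger_force: 0.0
clock: 7.4
eef_pos: [534.4, -161.2, 219.2]
tool_rot: [179.9, 0.0, 86.2]
contact_force: [-0.1, 0.9, 1.5]
opening: 85.3
finger_force: 0.0
[array([295.2, 237.1]), array([339.2, 237.1]), array([296.5, 293.1]), array([338.1, 293.1])] [393.2 111.9] [ 534.42866597 -161.19534942  219.49607248] [1.79876643e+02 4.92807528e-02 8.61979489e+01]
```

View pics/w3.png

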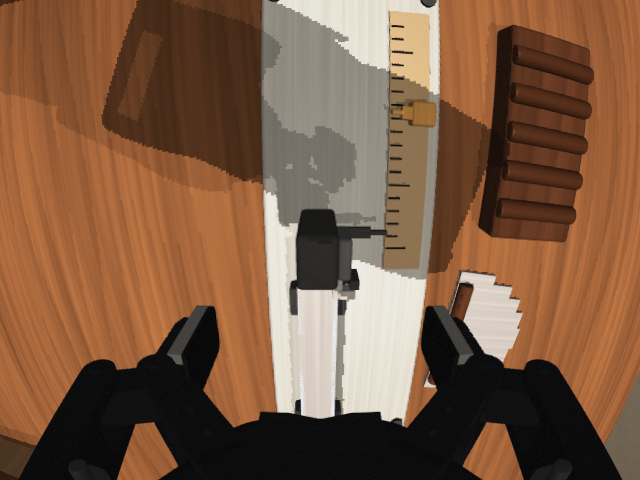

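In the wrist view the head top is at (297–339, ~236–290) as predicted, the index tip at (386,233) and the rider tip at (390,113). I compute the draw length and descend.

```bash
cat >> h.py <<'E'
def wray(u,v,z):
    K,R,t=cal("wrist");a,b=(u-K[0,2])/K[0,0],(v-K[1,2])/K[1,1];th=np.hypot(a,b)
    d=R.T@np.array([a/th*np.sin(th),b/th*np.sin(th),np.cos(th)]);C=-R.T@t
    return C+d*(z-C[2])/d[2]
gx=np.array([.998,-.066,0]);gy=np.array([.066,.998,0])
E
python3 - <<'E'
from h import *
a=wray(386,233,34);b=wray(390,113,26);print(a,b,(b-a)@gx,(b-a)@gy)
for p in ((318,236),(318,290)):print(wray(*p,96))
E
python3 -m handwheel '[[[0,0,4],0],[[0,0,4],0],[[0,0,1.1],0],[[0,0,0],0]]' && python3 -m handwheel '[[[0,0,0],0],[[0,0,0],0],[[0,0,0],0],[[0,0,0],0],[[0,0,0],0]]' 2.2 30
```

```text
[ 582.31247199 -164.33946546   34.        ] [589.2465638  -78.75609629  26.        ] 1.2717212612932896 85.869852491471
[ 534.42747528 -143.63064439   96.        ]
[ 532.21644649 -176.14242703   96.        ]
clock: 7.95
eef_pos: [534.3, -161.2, 127.8]
tool_rot: [180.0, 0.0, 86.2]
contact_force: [-0.4, 0.5, 0.3]
opening: 85.2
finger_force: 0.0
clock: 8.57
eef_pos: [533.3, -161.3, 127.9]
tool_rot: [-180.0, 0.0, 86.2]
contact_force: [-8.0, -0.5, 12.5]
opening: 24.5
finger_force: 31.7
```

Gripped, with the opening at about 25 mm so the button is in. The gauge-x gap of 1.3 mm agrees with the 2 mm given. I draw out most of the ~86 mm.

```bash
python3 -m handwheel '[[[0.7,-0.05,0],0],[[1,0,0],0],[[1,0,0],0],[[1,0,0],0],[[1,0,0],0]]' && python3 -m handwheel '[[[1,0,0],0],[[1,0,0],0],[[1,0,0],0],[[0.5,0,0],0],[[0,0,0],0]]' ; python3 -m handwheel '[[[0,0,0],0],[[0,0,0],0]]'
python3 - <<'E'
from h import *
i,d=get_image("wrist");cv2.imwrite("pics/w4.png",cv2.resize(i[60:300,240:520],(700,600),interpolation=cv2.INTER_CUBIC)[:,:,::-1])
j,_=get_image("side");np.savez("s4.npz",i=j);k,_=get_image("scene");np.savez("c4.npz",i=k)
s=readout.state();print(s["eef_pos"],s["contact_force"],s["opening"],s["finger_force"])
E
```

```text
clock: 9.2
eef_pos: [536.5, -114.4, 127.9]
tool_rot: [179.9, 0.0, 86.2]
contact_force: [-5.1, -3.9, 9.3]
opening: 24.0
finger_force: 29.5
clock: 9.82
eef_pos: [538.9, -79.3, 127.9]
tool_rot: [179.9, 0.0, 86.2]
contact_force: [-4.7, -2.0, 11.5]
opening: 24.5
finger_force: 29.4
clock: 10.07
eef_pos: [538.8, -79.6, 127.9]
tool_rot: [179.9, 0.0, 86.2]
contact_force: [-4.8, -2.4, 11.2]
opening: 24.2
finger_force: 29.3
[538.83995719 -79.66288737 127.90686918] [-3.96685077 -2.43039937 10.83275464] 24.674383768464736 29.319354593753815
```

View pics/w4.png

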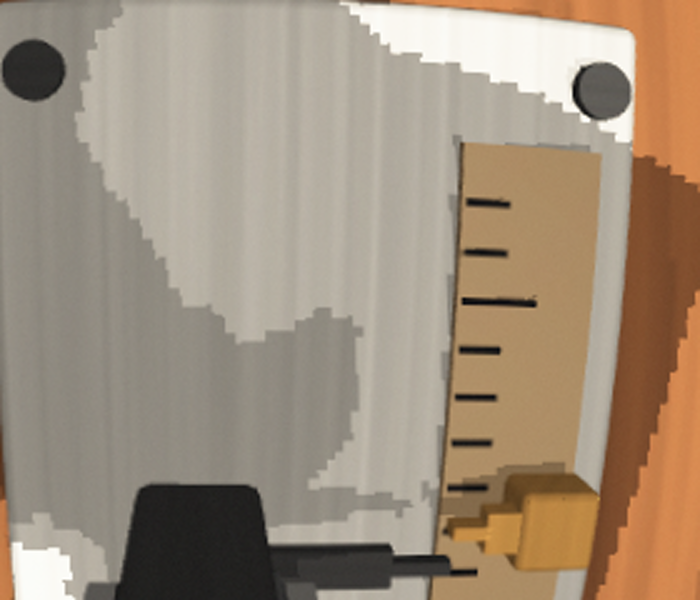

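The crop shows the index tip centre at (449,566) and the rider tip at (445,531). The remainder is computed next.

Run:
```python
from h import *
a=wray(240+449/2.5,60+566/2.5,34);b=wray(240+445/2.5,60+531/2.5,26);print(a,b,(b-a)@gx,(b-a)@gy)
s=np.load("s4.npz")["i"][265:325,270:350];c=np.load("c4.npz")["i"][225:285,250:330]
o=np.hstack([cv2.resize(x,(400,300),interpolation=cv2.INTER_CUBIC) for x in (s,c)]);cv2.imwrite("pics/sc4.png",o[:,:,::-1])
```

```text
[588.14011221 -82.2302788   34.        ] [589.16360531 -78.12710461  26.        ] 0.7506366188626451 4.162518383732132
```

View pics/sc4.png

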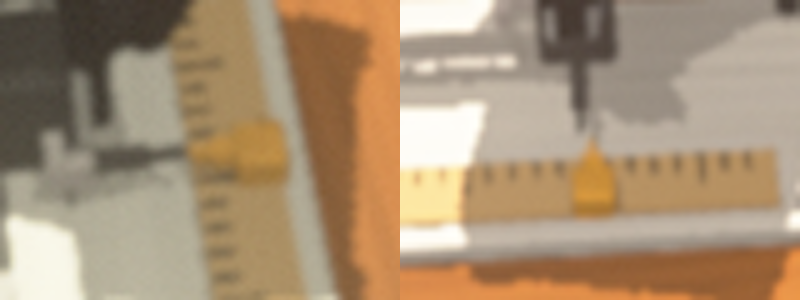

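In the side crop the index tip is at (187,153) and the rider tip at (193,153). In the scene crop they are at (580,130) and (592,143).

```bash
python3 -m handwheel '[[[0.2,0,0],0],[[0.2,0,0],0],[[0,0,0],0],[[0,0,0],0],[[0,0,0],0]]'
python3 - <<'E'
from h import *
for n,p,q in (("scene",(286,251),(288.4,253.6)),("side",(307.4,295.6),(308.6,295.8))):
    a=ray(n,*p,34);b=ray(n,*q,26);print("before",n,a,b,(b-a)@gx,(b-a)@gy)
i,d=get_image("wrist");cv2.imwrite("pics/w5.png",cv2.resize(i[240:300,370:450],(800,600),interpolation=cv2.INTER_CUBIC)[:,:,::-1])
E
```

```text
clock: 10.85
eef_pos: [539.1, -75.7, 127.9]
tool_rot: [179.9, 0.0, 86.2]
contact_force: [-4.3, -2.2, 10.1]
opening: 24.6
finger_force: 29.3
before scene [591.24903317 -81.40329027  34.        ] [592.45198314 -76.74730698  26.        ] 0.8932491820264171 4.726066014881276
before side [587.8994974  -84.21220026  34.        ] [590.85585655 -78.77572832  26.        ] 2.591639285002491 5.620718698476756
```

View pics/w5.png

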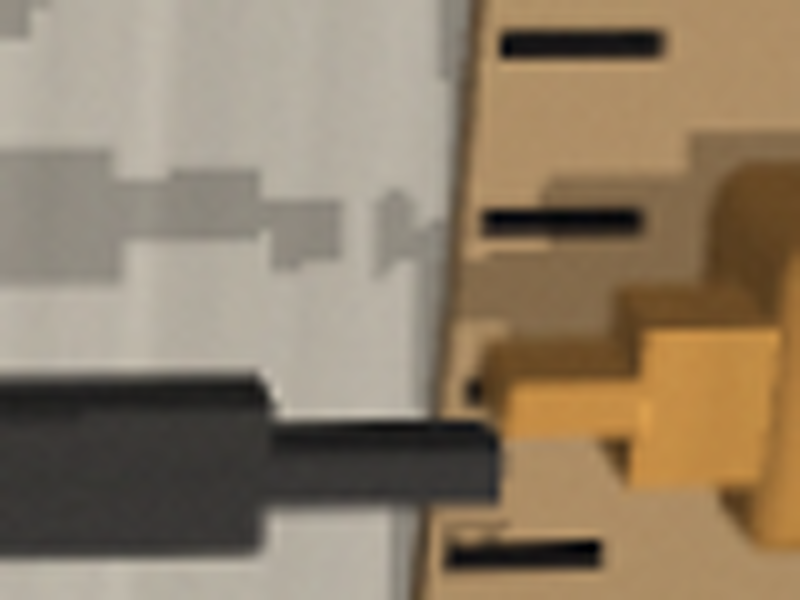

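Run:
```python
from h import *
f=lambda x,y:(370+x/10-.45,240+y/10-.45)
for p,zp,q,zq in (((497,462),34,(490,388),26),((497,475),35.5,(500,408),28),((497,475),34,(500,408),26)):
    a=wray(*f(*p),zp);b=wray(*f(*q),zq);print((b-a).round(2),(b-a)@gx,(b-a)@gy)
```

```text
[ 1.64  0.33 -8.  ] 1.6103359777487154 0.4349864943388117
[ 2.05  0.06 -7.5 ] 2.046385296354498 0.19845931097635774
[ 2.19 -0.14 -8.  ] 2.196137636281937 0.002514250457054973
```

Gauge-x gap reads 1.6–2.2 mm against 2 mm given. The residual is 0–0.4 mm by the wrist view and slightly more by the others, so one small nudge, then a check at rest.

```bash
python3 -m handwheel '[[[0.04,0,0],0],[[0,0,0],0],[[0,0,0],0],[[0,0,0],0],[[0,0,0],0]]' && python3 -c "
from bench import ticket
print(ticket.sign_off())"
```

```text
clock: 11.52
eef_pos: [539.1, -75.4, 127.9]
tool_rot: [179.9, 0.0, 86.2]
contact_force: [-4.5, -3.5, 10.2]
opening: 24.8
finger_force: 29.3
the job is handed in; nothing more can be done
None
```

The job is handed in at 11.5 s: the trigger was squeezed (opening 33.6 mm) and sprang back, and the gauge arm is held at rest with the button squeezed and the index level with the rider tip, within about 0.5 mm by the wrist camera (fixed cameras put it up to about 1 mm short). The one mark against it is a brief 43 N sideways reading at the wrist while the fingers closed on the gun, which I took as finger contact, not the gripper's body.

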